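Post a material sample into the returns box

ROBOT

A 6-joint arm with a two-finger parallel gripper is mounted at the origin on the work surface. World frame = base frame: x ahead of the robot, y to its left, z up, the work surface at z = 0. Lengths are in mm, angles in rad, forces in N, time in s.
With the tool pointing down it reaches from about 250 to 800 mm from the base axis. Payload 3.9 kg.
Tool frame: the origin (TCP) lies midway between the tips of the shut fingers; the grasp point (between the pads) lies 19 mm behind it; z points along the fingers, y is the direction in which the jaws open and shut (so a half turn about z gives the same grasp; the last joint's range is limited). The gripper opens to 85 mm and grips with 20 to 120 N. Pads are 22 mm wide; open, the fingers measure 114 mm over their backs; the gripper's body (76 mm by 85 mm) begins 54 mm behind the grasp point. The pads swing forward as they close: fully open they stand 13 mm farther back than shut.
Start: joints at [-1.228, 0.26, -0.138, 1.173, 0, 1.571], TCP at [176.461, -494.446, 231.304] pointing down, gripper open.
Joint ranges: [-2.78, 2.78], [-0.83, 1.72], [-1.28, 1.37], [-1.9, 2.12], [-1.57, 1.48], [-3.14, 3.14]. Speed limits (rad/s): [2.57, 2.57, 3.14, 3.14, 3.14, 3.14].

INTERFACE

Orientations are given as a unit quaternion [x, y, z, w].
In Python, from bench import ctrl, kin, grab_frame, camera_model, order gives the robot as it stands. The module is installed in compiled form; this text tells all that it offers. Calls block until the motion is done:
- ctrl.goto(position, orientation): joint-space move of the TCP to a pose.
- ctrl.move_straight(position, rot=None, v=150, stop_force=None): straight line of the TCP; rot=None keeps the orientation; v is the mean speed in mm/s. With stop_force (N) it stops when the force on the tool has changed by that much, and returns True; else False.
- ctrl.move_j(angles): joint-space move.
- ctrl.grip(opening, f_grip=None): opening from 0.0 (shut) to 1.0 (fully open); f_grip is the grip in N (None keeps the last); returns when the fingers have stopped.
- ctrl.wait(seconds).
- kin.solve_ik(position, orientation): joint angles nearest the present ones, or None.
- grab_frame(name): name is "scene" or "side" or "wrist"; returns (picture, depth): 420x560x3 uint8, blue, green, red; 420x560 float32, mm along the optical axis (not along the pixel's ray), 0 where there is no reading.
- camera_model(name): a dict with "camera_matrix" (3x3 intrinsics, pixels), "rvec" (rotation vector, rad) and "tvec" (3), from world to camera coordinates, as OpenCV has them. Camera axes: x right, y down, z forward; pixel columns grow to the right and rows downward; lengths in mm; the calibration is good to about 2 mm. A picture is of the moment at which its call begins: read the wrist's pose just before it. camera_model takes no time and is no camera call; for the wrist camera it gives the pose at the moment of the call.
A pose or a line that the arm cannot do raises ctrl.MotionError and nothing moves.
- order.sign_off(): hands the job in, once; it reports no verdict.
Readings, each from a call of its own:
- ctrl.current_t(): time.
- ctrl.current_qpos(): joint angles.
- ctrl.current_qvel(): joint speeds.
- ctrl.current_joint_torque(): joint torques, N m.
- ctrl.current_tool_pos(): TCP position.
- ctrl.current_eef_rot(): TCP orientation.
- ctrl.current_ft_force(): force on the tool from outside, world axes, zero at the start.
- ctrl.current_moment(): the same for the moment, N m.
- ctrl.current_opening(): opening from 0.0 (shut) to 1.0 (fully open).
Only numpy, scipy, OpenCV 4.12 (cv2) and the standard library are available. Lean on these libraries where they do the work, as an engineer would, in place of code of your own. Each camera call takes 0.05 s, during which the arm holds its last target. There are 200 camera calls.

TASK

The terracotta cladding has been rejected: unclip the terracotta-coloured sample from the sample rail, then push it through the sprung orange flap of the plywood returns box so that it slides wholly inside and the flap swings shut behind it. Leave the walnut and green samples clipped where they are, and do not disturb the other things on the table.

Things in the scene. Friction and masses are not known exactly. Their poses are not given: they have to be found in the camera images.
- terracotta_sample: Sample to return: flat block 80 long (x) x 40 wide (y) x 28 mm high (z), 0.14-0.28 kg; upper 18 mm terracotta-orange slab, lower 10 mm black carrier. A V-shaped rib along each end, ridge 6 mm above the underside, makes it 88 mm long overall. Origin: centre of underside. Ends and sides are alike. Starts in any of the rail's three places; grip its 40 mm width from above.
- walnut_sample: Very dark walnut-brown sample on the rail; otherwise the same shape as the terracotta sample. Leave it clipped on the rail.
- green_sample: Green sample on the rail; otherwise the same shape as the terracotta sample. Leave it clipped on the rail.
- rail: Sample rail: fixed flat aluminium plate 130 (x) x 290 (y) x 12 mm on the table; origin: centre of its underside. Samples lie flat on it (underside 12 mm above the table) in three places, at y = -90, 0 and +90 mm, their long axis along the rail's x, 50 mm free between neighbours.
- clip (a point): Centre of the rail's top face, 12 mm above the table. At both ends of each sample a black housing, 22 mm high above the plate, carries a sprung steel roller that bears on the sample's end rib and holds it down. A straight pull up of about 5 to 12 N frees it: the rollers give way within the first 10 mm and snap back.
- returns_box: Returns box: fixed, plywood, clear roof and one clear side. Origin: on the table under the gate's middle; x = posting direction (into the box), z up. Before the gate (x -150 to 0 mm) is a flat ledge 100 mm wide, its top 90 mm above the table. The box behind is 200 mm long, 100 wide (88 inside); its roof and the header over the gate are 155 mm above the table.
- gate (a point): Middle of the gate's sill at ledge height, axes as the box. The opening is 60 wide x 52 mm high, in a wall at x -6 to +4 mm. At x = 0 the ledge ends and a slippery chute slopes down at 38 degrees to the box's level floor, 11 mm above the table. A sample pushed along the ledge until its middle is well past the gate tips and slides in; fingers from above can follow only up to the wall.
- flap (a joint): Orange flap closing the gate, 57 wide x 49 mm high, hinged along the gate's top edge, opens only inwards. Value in rad: 0 = hanging shut, grows as it is pushed in, to 1.45. A light spring (about 0.2 to 0.6 N at its lower edge) swings it shut.
- pencil_pot: Blue pot with pencils, 76 mm across, 95 mm high (pencils to about 175 mm); a bystander. Origin: centre of the underside.
- glue_bottle: White glue bottle with a red cap, 44 mm across, 110 mm high; a bystander. Origin: centre of the underside.
- tape_roll: Yellow roll, 90 mm across, 24 mm high; a bystander. Origin: centre of the underside.
- mug: White mug, 80 mm across, 90 mm high; a bystander. Origin: centre of the underside.
- house_model: Wooden model house, 74 x 56 mm, 68 mm high; a bystander. Origin: centre of the underside.
- scale_rule: Aluminium rule, 300 (its x) x 28 x 6 mm; a bystander. Origin: centre of the underside.
There are look-alikes about, which are no part of the job. Leave any blue or red look-alike of the terracotta_sample alone.

How it is judged (in metres and radians):
On the way, in this order (a step that is already met when the one before it is completed fails the run):
1. the terracotta sample has been unclipped: lifted at least 25 mm off the rail's plate (z of terracotta_sample in the frame of rail above 0.037 m), for 0.1 s.
2. the sample's front end has pushed the flap open (value of joint flap above 0.3 rad and x of terracotta_sample in the frame of returns_box above -0.044 m), for 0.1 s.
At the end, for the whole second after the job is handed in: Terracotta sample at rest in the returns box: origin 30 to 194 mm past the gate, within 45 mm of the middle plane, under 80 mm above the table; flap below 0.06 rad; walnut and green samples raised under 4 mm and moved under 10 mm; other loose things moved under 30 mm (x of terracotta_sample in the frame of returns_box between 0.03 and 0.194 m and y of terracotta_sample in the frame of returns_box between -0.045 and 0.045 m and z of terracotta_sample in the frame of returns_box below 0.08 m and value of joint flap below 0.06 rad and linear speed of terracotta_sample below 0.02 m/s and z of each of walnut_sample, green_sample in the frame of rail below 0.016 m and distance of each of walnut_sample, green_sample from where it was at the start of the episode below 0.01 m and distance of each of pencil_pot, glue_bottle, tape_roll, mug, house_model, scale_rule from where it was at the start of the episode below 0.03 m); the robot touches nothing.
It fails at once if the walnut or green sample is unclipped or shoved (raised 8 mm or moved 15 mm) (z of any of walnut_sample, green_sample in the frame of rail above 0.02 m or distance of any of walnut_sample, green_sample from where it was at the start of the episode above 0.015 m).
It fails at once if another loose thing is moved by more than 30 mm (distance of any of pencil_pot, glue_bottle, tape_roll, mug, house_model, scale_rule from where it was at the start of the episode above 0.03 m).
It also fails if it takes over 48 s, if anything falls off the work surface, if the arm or the gripper's body presses on something with over 40 N, if the wrist force passes 120 N, or if a joint passes its speed limit or range.

## Working session

There is one attempt and no reset: what is moved stays moved. The work goes in short steps, each a Python script; the robot and the scene stay as the last script left them, time stands still between calls to the robot, and variables do not carry over. Pictures are saved under pics/ and viewed, about 8 in all and at most 12, crops included, and the job is handed in when it is done.

```bash
mkdir -p pics; cat > h.py <<'E'
import numpy as np, cv2
from bench import ctrl, kin, grab_frame, camera_model, order
from scipy.spatial.transform import Rotation as R
def snap(n,f):
    m=camera_model(n); p,d=grab_frame(n); cv2.imwrite(f'pics/{f}.png',p); np.savez(f'pics/{f}.npz',p=p,d=d,K=m['camera_matrix'],r=np.array(m['rvec'],float),t=np.array(m['tvec'],float))
def cloud(f):
    z=np.load(f'pics/{f}.npz'); d=z['d']; K=z['K']; v,u=np.indices(d.shape)
    c=np.stack([(u-K[0,2])/K[0,0]*d,(v-K[1,2])/K[1,1]*d,d],-1)
    w=(c-z['t'].ravel())@cv2.Rodrigues(z['r'])[0]
    w[d==0]=np.nan
    return w,z['p']
E
python3 -c "
from h import *
snap('scene','s0');snap('side','d0');print(ctrl.current_t(),ctrl.current_eef_rot())
a=cv2.imread('pics/s0.png');b=cv2.imread('pics/d0.png')
for n in ('s0','d0'):
  w,p=cloud(n); print(n,[np.round(w[r,c]) for r,c in((210,280),(300,200),(300,400))])
"
```

```text
0.1 [ 9.85350539e-01  1.70539041e-01 -1.47346538e-04 -8.54070242e-04]
s0 [array([519.,   2.,  -0.]), array([881., -85.,  86.]), array([684., 403.,   0.])]
d0 [array([567., -59.,  91.]), array([729., 235.,   2.]), array([237., 174.,  -0.])]
```

View pics/s0.png

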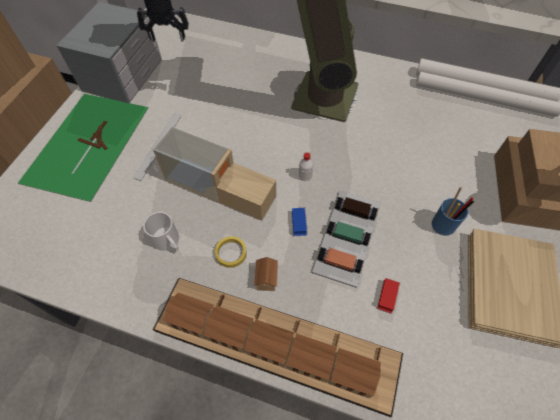

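View pics/d0.png

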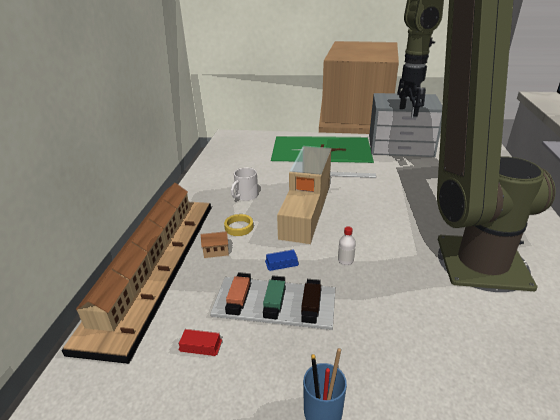

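The scene picture shows the terracotta sample at (341,260). These could be mistaken for it:
- Red block at (389,295)
- Blue block at (299,221)
- Green sample at (349,232)
- Walnut sample at (356,208)
- Brown roofs at (270,340) and the house at (266,272)

I choose (341,260), the orange one on the rail. The box's ledge is at (247,188), with the gate near (228,170). Next I'll measure and check with a crop.

```bash
cat > m.py <<'E'
from h import *
def rect(P,l):
    (c,s,a)=cv2.minAreaRect(P[:,:2].astype(np.float32)); print(l,len(P),'c',np.round(c,1),'size',np.round(s,1),'ang',round(a,2),'z',np.round(np.median(P[:,2]),1))
    return c,s,a
for n in('s0','d0'):
    w,p=cloud(n); hsv=cv2.cvtColor(p,cv2.COLOR_BGR2HSV).astype(int); X,Y,Z=np.moveaxis(w,-1,0)
    sat=hsv[...,1]; hue=hsv[...,0]
    seed={'s0':((260,341),(188,247),(270,330)),'d0':((287,238),(225,298),(300,260))}[n]
    print(n,[np.round(w[s],1) for s in seed])
    t=w[seed[0]]; g=w[seed[1]]
    near=np.hypot(X-t[0],Y-t[1])
    m=(near<60)&(abs(Z-40)<5)&(sat>110)&((hue<14)); rect(w[m],'terra top')
    m=(near<280)&(abs(Z-12)<3)&(sat<60); 
    l,lab=cv2.connectedComponents(m.astype(np.uint8)); k=np.bincount(lab[m]).argmax(); rect(w[lab==k],'rail')
    m=(near<400)&(abs(Z-90)<4); l,lab,st,_=cv2.connectedComponentsWithStats(m.astype(np.uint8))
    k=lab[seed[1]]; rect(w[lab==k],'ledge') if k else print('noledge')
    m=(np.hypot(X-g[0],Y-g[1])<320)&(abs(Z-155)<5); rect(w[m],'roof/header')
    m=(hue<14)&(sat>150)&(np.hypot(X-g[0],Y-g[1])<180)&(Z>92)&(Z<150); P=w[m]; print('flap',len(P),np.round(np.median(P,0),1) if len(P) else '')
a=cv2.imread('pics/s0.png')[130:290,130:400]; b=cv2.imread('pics/d0.png')[140:330,200:400]
cv2.imwrite('pics/c0.png',np.vstack([cv2.resize(a,(560,332),interpolation=3),cv2.resize(b,(560,266) ,interpolation=3)]))
E
python3 m.py
```

```text
s0 [array([639.3, 221.6,  39.1]), array([529. , -96.7,  87. ]), array([666.8, 200.4,  13.9])]
terra top 363 c [633.1 219.2] size [78.6 40.4] ang 89.47 z 39.9
rail 535 c [664.7 219.2] size [129.3  48.2] ang 89.48 z 12.0
ledge 1210 c [516.6 -96.5] size [132.4 103.9] ang 83.02 z 89.9
roof/header 1959 c [ 494.3 -276.5] size [208.8 105. ] ang 83.54 z 154.6
flap 65 [ 504.8 -180.4  114.7]
d0 [array([633.1, 217.2,  39.7]), array([511. , -28.8,  63.2]), array([577.5, 228.1,  13.2])]
terra top 406 c [633.  223.7] size [91.3 40.2] ang 88.82 z 40.4
rail 2633 c [543.4 221.1] size [134.9 289.8] ang 89.07 z 12.5
noledge
roof/header 782 c [ 496.9 -258.7] size [179.7 100.3] ang 83.31 z 155.0
flap 269 [ 498.8 -180.5  111.2]
```

View pics/c0.png

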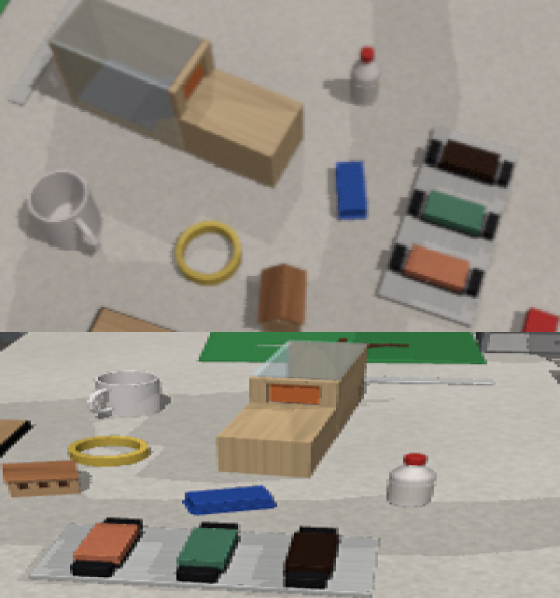

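The crop confirms it: the orange slab sits on a black carrier at the rail's outer place. The red and blue blocks lie loose on the table.

Measurements agree with the given sizes:
- **Sample:** centre about (633, 220), top z = 40, long axis about 89.3°.
- **Gate:** about (505.9, -180.3), posting direction 83.3° - 180°. The ledge ends at -150.6 against 150 given, and the lateral values agree within 1 mm.

Now the pick.

```bash
cat >> h.py <<'E'
def down(deg):
    a=np.radians(deg); y=np.array([np.cos(a),np.sin(a),0]); z=np.array([0,0,-1.]); return R.from_matrix(np.column_stack([np.cross(y,z),y,z])).as_quat()
S=np.array([633.,220.5]); G=np.array([505.9,-180.3]); A=np.radians(83.3-180)
U=np.array([np.cos(A),np.sin(A)]); N=np.array([-U[1],U[0]])
def bx(x,z,y=0): return [*(G+x*U+y*N),z]
E
python3 - <<'E'
from h import *
for da in(0,180):
    for p,a in(([*S,11],-0.7+da),(bx(-85,90),-6.7+da),(bx(-18,95),-6.7+da)):
        q=kin.solve_ik(p,down(a)); print(da,None if q is None else np.round(q,2))
print(np.round(R.from_quat(ctrl.current_eef_rot()).as_matrix(),2).tolist())
E
```

```text
0 [ 0.34  0.65 -0.09  0.83  0.    1.92]
0 [-0.18  0.36 -0.39  0.82  0.    1.5 ]
0 [-0.31  0.37 -0.36  0.84  0.    1.38]
180 [ 0.34  0.65 -0.09  0.83  0.   -1.22]
180 [-0.18  0.36 -0.39  0.82  0.   -1.64]
180 [-0.31  0.37 -0.36  0.84  0.   -1.76]
[[0.94, 0.34, -0.0], [0.34, -0.94, 0.0], [0.0, -0.0, -1.0]]
```

```bash
python3 - <<'E'
from h import *
p=ctrl.current_tool_pos(); ctrl.move_straight([p[0],p[1],300],v=250)
ctrl.goto([*S,300],down(-0.7)); ctrl.move_straight([*S,180],v=200); ctrl.grip(1.0,60)
snap('wrist','w1'); w,pc=cloud('w1'); h=cv2.cvtColor(pc,cv2.COLOR_BGR2HSV).astype(int)
m=(abs(w[...,2]-40)<5)&(h[...,1]>110)&(h[...,0]<14)&(np.hypot(w[...,0]-S[0],w[...,1]-S[1])<60)
P=w[m]; print(len(P),cv2.minAreaRect(P[:,:2].astype(np.float32)),np.median(P[:,2]) if len(P) else 0,ctrl.current_t(),ctrl.current_tool_pos())
E
```

```text
4572 ((633.11279296875, 217.62953186035156), (79.54762268066406, 39.51072692871094), 88.85006713867188) 39.42235150128837 4.5167 [633.80741761 220.77496    181.47853234]
```

View pics/w1.png

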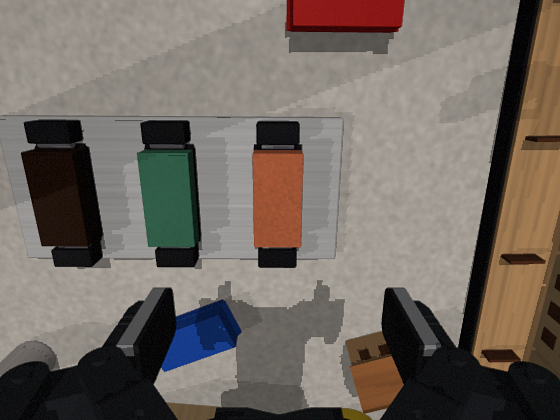

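The wrist picture shows the terracotta sample at (278,199) between its clip housings, clear of the green one at (168,198). The refined centre is (633.1, 218), and the size comes out right at 79.5 x 39.5 mm. Next: grip and pull up.

```bash
sed -i 's/^S=.*; G=/S=np.array([633.1,218.2]); G=/' h.py; python3 - <<'E'
from h import *
q=down(-1.0)
ctrl.move_straight([*S,70],q,v=150)
print(ctrl.move_straight([*S,11],v=60,stop_force=12),ctrl.current_tool_pos())
ctrl.grip(0.0,70); print('open',ctrl.current_opening(),ctrl.current_ft_force())
ctrl.move_straight([*S,35],v=40); print(ctrl.current_opening(),ctrl.current_ft_force())
ctrl.move_straight([*S,200],v=200); ctrl.wait(.1); print(ctrl.current_opening(),ctrl.current_ft_force(),ctrl.current_t())
snap('wrist','w2')
E
```

```text
False [633.53133331 218.36081926  11.48297373]
open 0.4538456240634638 [ 0.95365867 -0.19357145  2.05371457]
0.4569358730590244 [-0.41353205 -0.67740248 -2.67335265]
0.4553681725836711 [ 0.21092656 -0.14931883 -2.94863422] 8.85
```

View pics/w2.png

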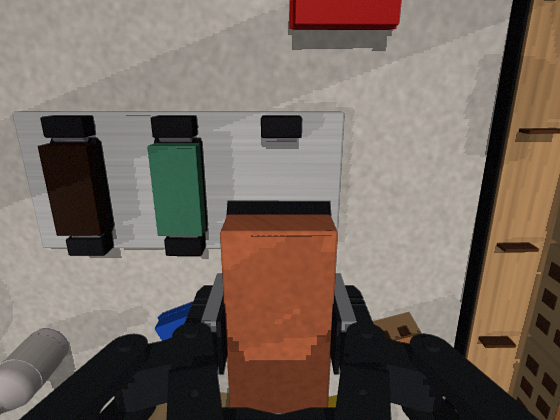

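The sample is held, centred and level at (278,310). Walnut and green are still clipped. Now place it on the ledge and push the front end through the flap.

```bash
python3 - <<'E'
from h import *
q=down(-6.7)
ctrl.move_straight(bx(-88,200),q,v=220)
ctrl.move_straight(bx(-88,105),v=150)
hit=ctrl.move_straight(bx(-88,85),v=25,stop_force=4); z=ctrl.current_tool_pos()[2]; print('contact',hit,z)
z=max(z,88)+0.8; ctrl.move_straight(bx(-88,z),v=20)
print(ctrl.move_straight(bx(-24,z),v=50,stop_force=12),ctrl.current_tool_pos(),bx(-24,z),ctrl.current_ft_force(),ctrl.current_t())
ctrl.wait(.3)
snap('scene','s3'); snap('side','d3')
a=cv2.imread('pics/s3.png')[120:240,140:300]; b=cv2.imread('pics/d3.png')[130:250,240:400]
cv2.imwrite('pics/c3.png',cv2.resize(np.hstack([a,b]),(800,300),interpolation=cv2.INTER_CUBIC))
E
```

```text
contact True 89.52570476774169
False [ 508.65912146 -156.1999889    90.26502063] [np.float64(508.700097690384), np.float64(-156.46390441107636), np.float64(90.32570476774168)] [ 0.41501318  1.12164656 -3.31543858] 13.65
```

View pics/c3.png

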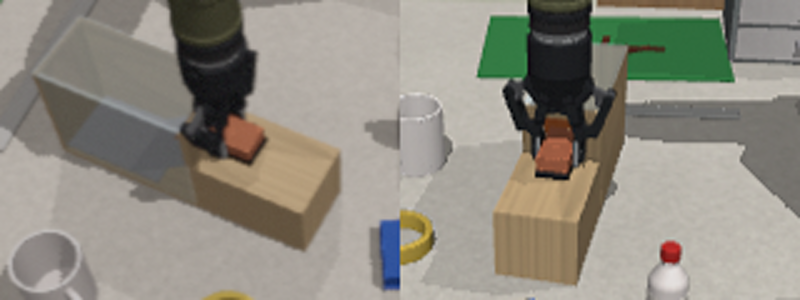

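The sample lies on the ledge with its front in the gate and the flap pushed in, and the lateral centring is fine. Now release, go behind it and push with shut fingers.

```bash
python3 - <<'E'
from h import *
ctrl.grip(0.75); ctrl.move_straight(bx(-24,165),v=120)
ctrl.move_straight(bx(-105,165),v=200); ctrl.grip(0.0,40)
print(ctrl.move_straight(bx(-105,96),v=100,stop_force=10))
print(ctrl.move_straight(bx(-19,96),v=60,stop_force=15),ctrl.current_tool_pos(),bx(-19,96),ctrl.current_ft_force(),ctrl.current_t())
ctrl.wait(.8)
snap('scene','s4'); snap('side','d4')
a=cv2.imread('pics/s4.png')[120:240,140:300]; b=cv2.imread('pics/d4.png')[130:250,240:400]
cv2.imwrite('pics/c4.png',cv2.resize(np.hstack([a,b]),(800,300),interpolation=cv2.INTER_CUBIC))
E
```

```text
False
False [ 509.45527639 -162.27376829   97.89028258] [np.float64(508.1167440048873), np.float64(-161.42975765876878), 96] [-0.09765451  2.93878872 11.61064708] 18.8
```

View pics/c4.png

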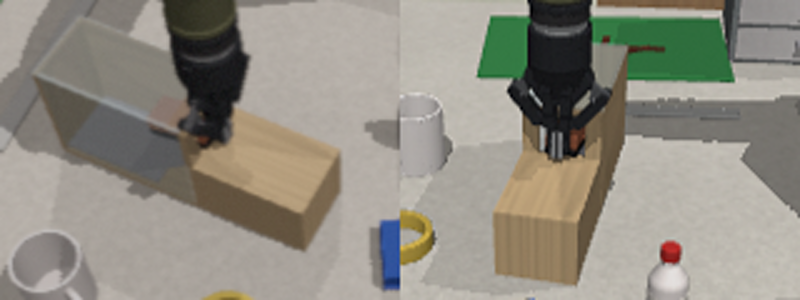

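The sample is nearly in, but an upward force of 11.6 N shows its tail is rising against the fingertips. I'll lift off to let it tip, then look again.

```bash
python3 - <<'E'
from h import *
ctrl.move_straight(bx(-22,180),v=80); print(ctrl.current_ft_force()); ctrl.move_straight(bx(-110,230),v=200); ctrl.wait(.3)
snap('scene','s5'); snap('side','d5'); print(ctrl.current_t())
a=cv2.imread('pics/s5.png')[120:240,140:300]; b=cv2.imread('pics/d5.png')[130:250,240:400]
cv2.imwrite('pics/c5.png',cv2.resize(np.hstack([a,b]),(800,300),interpolation=cv2.INTER_CUBIC))
E
```

```text
[0.04591262 0.21070142 0.3287181 ]
21.9583
```

View pics/c5.png

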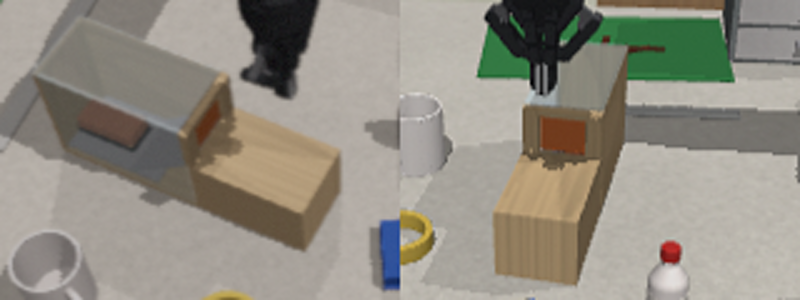

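The sample lies flat inside on the floor at crop (112,127), scene (185,171), and the flap is shut. I'll check the numbers, then hand in.

```bash
python3 - <<'E'
from h import *
ctrl.move_straight(bx(-110,320),v=250); ctrl.wait(.5); snap('scene','s6')
z=np.load('pics/s6.npz'); Rm=cv2.Rodrigues(z['r'])[0]; o=-Rm.T@z['t'].ravel()
w,p=cloud('s6')
for px in((185,171),(187,166)):
    r=Rm.T@np.linalg.inv(z['K'])@[*px,1]; P=(o+r*(39-o[2])/r[2])[:2]-G; print('sample in box x,y',P@U,P@N)
a=cv2.imread('pics/s0.png').astype(int); d=(abs(a-p).max(2)>40); d[:120,:]=0
n,l,st,c=cv2.connectedComponentsWithStats(d.astype(np.uint8)); print([(s[4],np.round(k).tolist()) for s,k in zip(st[1:],c[1:]) if s[4]>15])
f=lambda n:(lambda w,p,h:np.round(np.median(w[(h[...,0]<14)&(h[...,1]>150)&(np.hypot(w[...,0]-G[0],w[...,1]-G[1])<40)&(w[...,2]>95)&(w[...,2]<150)],0),1))(*cloud(n),cv2.cvtColor(cloud(n)[1],cv2.COLOR_BGR2HSV))
print('flap before/after',f('d0'),f('d5'))
order.sign_off(); print(ctrl.current_t())
E
```

```text
sample in box x,y 138.89658785131016 13.447415790468142
sample in box x,y 143.82005744791513 -5.995775442124943
[(np.int32(1147), [155.0, 144.0]), (np.int32(283), [247.0, 126.0]), (np.int32(63), [220.0, 163.0]), (np.int32(40), [188.0, 194.0]), (np.int32(535), [339.0, 260.0])]
flap before/after [ 505.  -181.4  116. ] [ 505.1 -181.1  117.1]
the job is handed in; nothing more can be done
the job is handed in; nothing more can be done
```

I unclipped the terracotta sample, set it on the ledge and pushed it through the flap. It tipped and slid into the returns box, and I handed the job in at about 24 s on the robot's clock, against the 48 s limit. No verdict was reported.

- **Sample:** it lies flat on the box floor, about 140 mm past the gate. Two hand-picked pixels put it 6 mm and 13 mm off the middle plane, on opposite sides; both are within the 45 mm limit.
- **Flap:** it hangs shut, with its measured position within about 1 mm of the starting one.
- **Other samples and objects:** comparing the scene before and after, the changes were at the empty rail place and around the box and arm. I saw no sign that the walnut or green sample, or any other object, had moved.

**Not as planned:** at the end of the push the sample's tail pressed up on the shut fingertips with about 12 N, lifting them about 2 mm. That is under the limits, and it cleared when I lifted off.

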